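# Crank a bottle under the filling funnel

### The job

Get the empty glass bottle ready for filling: first push the blue wedge under the drooping front edge of the carriage's white deck until the deck sits level, and let go of it. Then stand the bottle upright on the deck's blue ring, take the crank by its loose red sleeve and, turning it only while the sleeve is held, wind the carriage along until the bottle's mouth is centred under the funnel spout. Let go, leaving the deck level on its wedge and the capped bottle, the jar and the clear dish where they are.

Things in the scene. Friction and masses are not known exactly. Their poses are not given: they have to be found in the camera images.
- track: the hand-cranked bottle track, a fixed grey frame 130 x 515 mm. Its origin is at counter height below the deck mark's line, its y axis is the direction in which the carriage travels towards the funnel, its x axis points from the carriage's front lip to the deck's hinge (the wedge is pushed along +x)
- crank_axis (a point): a point on the vertical axis of the crank, 130 mm above the counter, level with the middle of the sleeve
- crank (a joint): angle of the crank (rad), grows clockwise seen from above; each radian moves the carriage 18 mm along the track's +y. The crank stays where it is left and takes about 3 to 5 N at the sleeve to turn
- carriage (a joint): travel of the carriage along the track's +y (m), 0 at the end near the crank, 0.205 at its far stop; driven by the crank only
- sleeve: red grip sleeve, an upright cylinder 26 mm across and 50 mm tall that spins freely on its pin, 50 mm from the crank's axis; origin at the centre of its lower end, 102 mm above the counter, 7 mm clear of the steel crank arm below it
- sleeve_mid (a point): the centre of the red sleeve, half-way up (moves round with the crank)
- deck_mark (a point): centre of the blue ring (60 mm across) on top of the white deck; z is normal to the deck. The deck is a plate 110 x 110 x 6 mm, 0.5 kg, hinged along its far (+x) edge; its free front edge droops by 0.09 rad at the start. When level, its top is 64 mm above the counter and its underside 18 mm above the carriage's sole plate
- deck_edge (a point): middle of the deck's free front edge, at its underside. The sole plate below (110 mm wide, top face 40 mm above the counter) sticks out 75 mm in front of this edge as a lip on which the wedge slides
- wedge_grip (a point): a point in the handle of the loose blue wedge: upright block 18 mm (x) by 28 (y), 48 tall; the point is 34 mm above the underside. From the block the taper runs to the wedge's +x: 22 mm high 9 mm from this point, evenly down to 5 mm at the thin end, 87 mm away. It is 18 mm high at 28 mm, where the deck's edge must come; pushed up to the block the deck is too high. Friction holds it
- bottle_mid (a point): open empty glass bottle with a white label, centre, half-way up: 150 mm tall, body 46 mm across up to 85 mm, neck 33 mm across from 112 mm up to the mouth
- bottle_mouth (a point): centre of the bottle's mouth, 75 mm above its centre
- spout (a point): lower end of the spout (14 mm across) of the fixed white funnel, 226 mm above the counter, 12 mm above the mouth of a bottle on the level deck and over the line that the deck mark travels; the funnel is 84 mm across at its top, 300 mm above the counter; its stand is a post 115 mm to the +x side
- amber_bottle: bystander: capped amber bottle 52 mm across, 150 mm tall; origin at the centre of its underside
- jar: bystander: red-capped glass jar 72 mm across, 90 mm tall; origin at the centre of its underside
- dish: bystander: clear open dish 100 x 140 mm, 35 mm tall; origin at the centre of its underside
Mind the look-alikes: they are no part of the job. Of the things like the part that bears wedge_grip, leave any that is grey or pink; of the rest the larger one is meant.

How it is judged:
By the outcome, as a careful person would: the job done as asked, in the order asked, and still so for the second after the job is handed in, with the robot touching nothing.
It also fails if it takes over 72 s, if anything falls off the work surface, if the arm or the gripper's body presses on something with over 40 N, if the wrist force passes 120 N, or if a joint passes its speed limit or range.

### The arm

A 6-joint arm with a two-finger parallel gripper is mounted at the origin on the work surface. World frame = base frame: x ahead of the robot, y to its left, z up, the work surface at z = 0. Lengths are in mm, angles in rad, forces in N, time in s.
With the tool pointing down it reaches from about 325 to 875 mm from the base axis. Payload 4.4 kg.
Tool frame: the origin (TCP) lies between the finger pads; the fingertips stand 14 mm ahead of it and the grasp point (between the pads) lies 5 mm behind it; z points along the fingers, y is the line along which they close (so a half turn about z gives the same grasp; the last joint's range is limited). The gripper opens to 85 mm and grips with 20 to 120 N. Pads are 22 mm wide; open, the fingers measure 114 mm over their backs; the gripper's body (76 mm by 85 mm) begins 54 mm behind the grasp point. The pads swing forward as they close: fully open they stand 13 mm farther back than shut.
Start: joints at [1.149, 0.207, 1.542, -0, 1.393, -0.15], TCP at [153.824, 554.045, 245.282] pointing down, gripper open.
Joint ranges: [-2.73, 2.73], [-0.86, 2.22], [0.23, 2.46], [-1.11, 4.25], [0.08, 2.63], [-2.82, 2.82]. Speed limits (rad/s): [2.79, 2.79, 3.14, 3.14, 3.14, 3.14].

### API

Orientations are given as a unit quaternion [x, y, z, w].
In Python, from bench import env gives the robot as it stands. Calls block until the motion is done:
- env.movep(position, orientation): joint-space move of the TCP to a pose.
- env.move_l(position, max_speed=150, rotation=None, threshold=None): straight line of the TCP; rotation=None keeps the orientation; max_speed is the mean speed in mm/s. With threshold (N) it stops when the force on the tool has changed by that much, and returns True; else False.
- env.movej(angles): joint-space move.
- env.move_gripper(opening, f_grip=None): finger opening in mm; f_grip is the grip in N (None keeps the last); returns when the fingers have stopped.
- env.pause(seconds).
- env.ik(position, orientation): joint angles nearest the present ones, or None.
- env.sense(): the state.
- env.grab_frame(name): name is "side" or "top"; returns the picture (420x560x3 uint8, blue, green, red); there is no depth.
- env.get_calibration(name): a dict with "intrinsics" (3x3 intrinsics, pixels), "camera_from_world" (4x4, takes a point from world to camera coordinates). Camera axes: x right, y up, looking along -z (the intrinsics and any distortion apply to the point x, -y, -z); pixel columns grow to the right and rows downward; lengths in mm; the calibration is good to about 2 mm. A picture is of the moment at which its call begins. get_calibration takes no time and is no camera call.
A pose or a line that the arm cannot do raises env.Unreachable and nothing moves.
- env.job_done(): hands the job in; it is judged then, once.
Trained networks look in the newest picture that a camera, given by its name, has taken for a name from the list of things; names that differ only in an ending like _2 or _b are one class to them, and where a whole thing is asked for, a point or a joint stands for the part that bears it (a point fixed in the world has none). Each returns a list of dicts, best first, with "p" (0 to 1); they miss things now and then, are a little off and sometimes report something else, mostly with a low value. They report only what shows in the picture. A call takes as long as a camera call. They do not tell look-alikes from the thing itself.
- env.recognise(camera, label): "bbox" ([left, top, right, bottom] in pixels, round what is visible of it).
- env.spot_point(camera, label): "location" ([column, row] in pixels: a listed point, or the origin of a listed thing).
The state is a dict: "time": time; "joint_pos": joint angles; "joint_velocities": joint speeds; "joint_efforts": joint torques, N m; "eef_pos": TCP position; "tcp_rot": TCP orientation; "ft_force": force on the tool from outside, world axes, zero at the start; "moment": the same for the moment, N m; "grip_width": finger opening in mm; "grasp_force": force on a finger pad.
Only numpy, scipy, OpenCV 4.12 (cv2) and the standard library are available. Lean on these libraries where they do the work, as an engineer would, in place of code of your own. Each camera call takes 0.05 s, during which the arm holds its last target. There are 200 camera calls.

## Working session

There is one attempt and no reset: what is moved stays moved. The work goes in short steps, each a Python script; the robot and the scene stay as the last script left them, time stands still between calls to the robot, and variables do not carry over. Pictures are saved under pics/ and viewed, at most 10 in all, crops included, and the job is handed in when it is done.

```bash
ls; mkdir -p pics
cat > h.py <<'E'
import numpy as np, cv2
from bench import env
from scipy.spatial.transform import Rotation as R
def ray(cam,px):
    c=env.get_calibration(cam); K=np.array(c["intrinsics"]); T=np.array(c["camera_from_world"])
    d=np.linalg.inv(K)@[px[0],px[1],1]; d=np.array([d[0],-d[1],-d[2]])
    Rm=T[:3,:3]; return -Rm.T@T[:3,3], Rm.T@d/np.linalg.norm(d)
def atz(cam,px,z):
    o,d=ray(cam,px); return o+d*(z-o[2])/d[2]
def tri(p1,p2,c1="side",c2="top"):
    o1,d1=ray(c1,p1);o2,d2=ray(c2,p2)
    s=np.linalg.lstsq(np.c_[d1,-d2],o2-o1,rcond=None)[0]
    a=o1+d1*s[0];b=o2+d2*s[1]; return (a+b)/2,np.linalg.norm(a-b)
def proj(cam,P):
    c=env.get_calibration(cam); T=np.array(c["camera_from_world"]);p=T[:3,:3]@P+T[:3,3]
    q=np.array(c["intrinsics"])@[p[0],-p[1],-p[2]]; return q[:2]/q[2]
def down(yaw): # tool z down; tool y (closing line) at angle yaw from world x axis
    y=np.array([np.cos(yaw),np.sin(yaw),0]);z=np.array([0,0,-1.]);x=np.cross(y,z)
    return R.from_matrix(np.c_[x,y,z]).as_quat()
E
cat > a.py <<'E'
from h import *
ims=[]
for c in("side","top"):
    im=env.grab_frame(c);cv2.imwrite(f"pics/{c}0.png",im)
    k=env.get_calibration(c);o,d=ray(c,[280,210]);print(c,o.round(),d.round(2))
    for n in "track crank_axis sleeve_mid sleeve deck_mark deck_edge wedge_grip bottle_mid bottle_mouth spout amber_bottle jar dish".split():
        r=env.spot_point(c,n); print(n,[(np.round(x["location"]).tolist(),round(x["p"],2)) for x in r[:4]])
print({k:np.round(v,3).tolist() for k,v in env.sense().items()})
E
python3 a.py
```

```text
pics
side [ 153.  603. 1059.] [ 0.36 -0.47 -0.8 ]
track [([271.0, 239.0], 0.72)]
crank_axis [([315.0, 171.0], 0.95)]
sleeve_mid [([330.0, 173.0], 0.69)]
sleeve [([332.0, 176.0], 0.53)]
deck_mark [([265.0, 229.0], 0.92)]
deck_edge [([331.0, 171.0], 0.68), ([276.0, 244.0], 0.65), ([329.0, 176.0], 0.37)]
wedge_grip [([182.0, 376.0], 0.83), ([254.0, 356.0], 0.79), ([330.0, 176.0], 0.63), ([199.0, 346.0], 0.57)]
bottle_mid [([380.0, 144.0], 0.66)]
bottle_mouth [([383.0, 128.0], 0.85)]
spout [([222.0, 228.0], 0.67), ([382.0, 130.0], 0.5)]
amber_bottle [([293.0, 148.0], 0.68), ([383.0, 130.0], 0.44)]
jar [([345.0, 137.0], 0.56)]
dish [([250.0, 183.0], 0.9)]
top [ 402.   39. 1564.] [ 0.14 -0.01 -0.99]
track [([268.0, 220.0], 0.87)]
crank_axis [([324.0, 220.0], 0.96)]
sleeve_mid [([334.0, 226.0], 0.38)]
sleeve [([330.0, 232.0], 0.54)]
deck_mark [([261.0, 216.0], 0.57)]
deck_edge [([260.0, 236.0], 0.63)]
wedge_grip [([168.0, 235.0], 0.7), ([186.0, 268.0], 0.59), ([149.0, 242.0], 0.48), ([183.0, 183.0], 0.43)]
bottle_mid [([394.0, 241.0], 0.46)]
bottle_mouth []
spout [([215.0, 204.0], 0.67)]
amber_bottle [([351.0, 175.0], 0.65)]
jar [([396.0, 203.0], 0.95)]
dish [([298.0, 173.0], 0.94)]
{'time': 1.4, 'joint_pos': [1.149, 0.207, 1.541, -0.0, 1.393, -0.151], 'joint_velocities': [-0.0, -0.0, 0.001, 0.001, 0.0, -0.001], 'joint_efforts': [0.0, -38.305, -29.196, -0.0, 0.001, -0.0], 'eef_pos': [153.834, 554.049, 245.288], 'tcp_rot': [0.135, 0.991, 0.0, 0.0], 'ft_force': [0.378, -0.313, -0.918], 'moment': [-0.03, -0.029, -0.039], 'grasp_force': 0.0, 'grip_width': 85.391}
```

View both.

```bash
python3 -c "
import cv2
a=cv2.imread('pics/side0.png');cv2.imwrite('pics/s1.png',cv2.resize(a[100:400,130:410],None,fx=2,fy=2,interpolation=3))
a=cv2.imread('pics/top0.png');cv2.imwrite('pics/t1.png',cv2.resize(a[130:300,130:430],None,fx=2.6,fy=2.6,interpolation=3))"
```

```text
(no output)
```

View pics/s1.png

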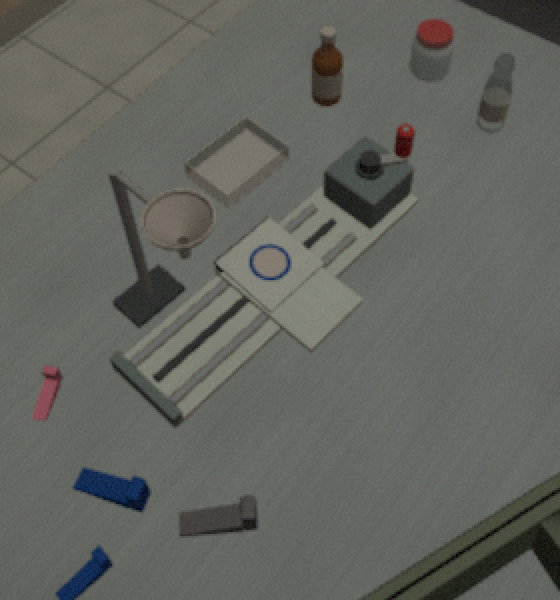

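View pics/t1.png

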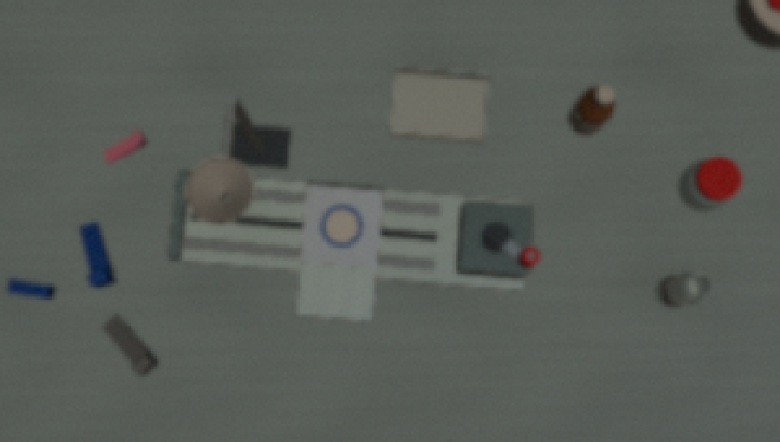

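```bash
cat > b.py <<'E'
from h import *
for c in("side","top"):
    im=cv2.imread(f"pics/{c}0.png");hsv=cv2.cvtColor(im,cv2.COLOR_BGR2HSV)
    m=((hsv[...,0]>100)&(hsv[...,0]<128)&(hsv[...,1]>100)).astype(np.uint8)
    cs,_=cv2.findContours(m,0,2)
    for q in cs:
        if cv2.contourArea(q)>10:
            print(c,"blue",cv2.contourArea(q),np.round(cv2.minAreaRect(q)[0],1),np.round(cv2.boxPoints(cv2.minAreaRect(q)),1).tolist())
            if len(q)>5: print("  ell",np.round(cv2.fitEllipse(q)[0],1), atz(c,cv2.fitEllipse(q)[0],59).round(1))
pts={"crank_axis":([315,171],[324,220],130),"sleeve_mid":([331,173],[334,228],127),"mark":([265,229],[261,216],59),"wgrip":([199,346],[168,236],34),
"bmid":([380,144],[394,241],75),"bmouth":([383,128],[400,240],150),"spout":([222,228],[215,204],226),"track":([271,239],[268,220],0),"amber":([293,148],[351,175],0),"jar":([345,137],[396,203],0),"dish":([250,183],[298,173],0)}
for n,(s,t,z) in pts.items(): print(n,atz("side",s,z).round(),atz("top",t,z).round(),[np.round(x,1).tolist() for x in tri(s,t)])
for z in(0,):
  # wedge thin end / block in top, track corners (crop->px)
  f=lambda u,v:(130+u/2.6,130+v/2.6); g=lambda u,v:(130+u/2,100+v/2)
  for n,u,z in [("thinend",(90,224),5),("blockfoot",(102,284),30),("frame near L",(185,260),0),("frame near R",(522,287),0),("lipL",(297,314),40),("lipR",(371,320),40),("deckTL",(306,186),64),("deckTR",(381,189),64)]: print(n,atz("top",f(*u),z).round())
  for n,u,z in [("lipcornerL",(312,348),40),("lipcornerR",(361,299),40),("wthinA",(82,469),5),("wthinB",(75,486),5)]: print(n,atz("side",g(*u),z).round())
E
python3 b.py
```

```text
side blue 258.0 [171.3 388.3] [[156.0, 396.0], [179.0, 373.0], [186.5, 380.5], [163.5, 403.5]]
  ell [171.9 387.4] [497.3 553.9  59. ]
side blue 409.5 [186.1 342.3] [[166.5, 343.5], [171.6999969482422, 328.8999938964844], [205.8000030517578, 341.1000061035156], [200.5, 355.70001220703125]]
  ell [187.3 344. ] [539.1 462.9  59. ]
top blue 53.5 [141.1 240.6] [[132.8000030517578, 241.6999969482422], [133.39999389648438, 237.3000030517578], [149.3000030517578, 239.60000610351562], [148.6999969482422, 244.0]]
  ell [140.8 240.6] [508.3 537.4  59. ]
top blue 141.0 [166.6 227.4] [[160.60000610351562, 216.60000610351562], [168.89999389648438, 215.1999969482422], [172.6999969482422, 238.1999969482422], [164.39999389648438, 239.60000610351562]]
  ell [166.5 228.3] [552.3 444.3  59. ]
crank_axis [ 575. -122.  130.] [ 567. -127.  130.] [[571.7, -125.6, 127.3], 9.1]
sleeve_mid [ 534. -146.  127.] [ 539. -162.  127.] [[542.3, -164.7, 104.0], 2.4]
mark [596.  92.  59.] [593.  97.  59.] [[592.4, 96.5, 67.1], 0.0]
wgrip [522. 446.  34.] [526. 445.  34.] [[525.4, 445.5, 28.9], 2.4]
bmid [ 496. -391.   75.] [ 494. -385.   75.] [[493.1, -383.0, 83.2], 0.3]
bmouth [ 497. -384.  150.] [ 492. -385.  150.] [[494.4, -383.6, 151.2], 4.5]
spout [606. 237. 226.] [614. 242. 226.] [[610.2, 239.1, 225.6], 9.2]
track [586.  80.   0.] [585.  72.   0.] [[588.1, 73.6, -10.3], 4.0]
amber [ 756. -266.    0.] [ 757. -253.    0.] [[750.3, -251.1, 16.7], 7.2]
jar [ 640. -423.    0.] [ 645. -422.    0.] [[642.6, -423.6, -1.3], 5.0]
dish [775. -51.   0.] [768. -46.   0.] [[766.8, -44.9, 10.8], 3.1]
thinend [604. 467.   5.]
blockfoot [514. 441.  30.]
frame near L [550. 328.   0.]
frame near R [ 504. -166.    0.]
lipL [467. 160.  40.]
lipR [457.  55.  40.]
deckTL [647. 145.  64.]
deckTR [642.  39.  64.]
lipcornerL [468. 163.  40.]
lipcornerR [459.  60.  40.]
wthinA [610. 463.   5.]
wthinB [601. 484.   5.]
```

Run:
```python
from h import *
a=cv2.imread('pics/side0.png')[315:405,145:265];b=cv2.imread('pics/top0.png')[205:285,125:205]
z=lambda i:cv2.resize(i,(390,290),interpolation=2)
cv2.imwrite('pics/c1.png',cv2.convertScaleAbs(np.hstack([z(a),z(b)]),alpha=1.6))
for c in("side","top"):
    im=cv2.imread(f"pics/{c}0.png");h=cv2.cvtColor(im,cv2.COLOR_BGR2HSV)
    m=(((h[...,0]<8)|(h[...,0]>172))&(h[...,1]>140)&(h[...,2]>50)).astype(np.uint8)
    n,l,s,ce=cv2.connectedComponentsWithStats(m)
    for i in range(1,n):
        if s[i,4]>8: print(c,s[i].tolist(),ce[i].round(1),atz(c,ce[i],127).round(1),atz(c,ce[i],140).round(1))
ps=[(523,445,.29),(430,110,-.094),(593,95,-.094),(494,-385,0),(538,-155,-.094)]
for x,y,t in ps:
    for k in(0.5,-0.5,0): 
        q=env.ik([x,y,120],down(t+k*np.pi)); print(x,y,k,None if q is None else np.round(q,2))
```

```text
side [294, 63, 14, 13, 91] [300.2  69. ] [ 902.6 -507.6  127. ] [ 892.2 -492.1  140. ]
side [308, 64, 9, 7, 46] [311.7  67.2] [ 875.3 -542.   127. ] [ 865.2 -526.1  140. ]
side [339, 110, 17, 12, 154] [347.2 115.4] [ 629.7 -392.1  127. ] [ 623.1 -378.2  140. ]
side [328, 163, 9, 15, 94] [331.7 170.6] [ 537.6 -155.1  127. ] [ 532.2 -144.5  140. ]
top [432, 114, 9, 9, 60] [436.1 118.1] [ 937.2 -548.4  127. ] [ 932.3 -543.1  140. ]
top [426, 125, 8, 9, 57] [429.5 128.9] [ 896.3 -521.5  127. ] [ 891.8 -516.5  140. ]
top [439, 127, 9, 8, 59] [443.  130.6] [ 889.5 -570.3  127. ] [ 885.1 -564.8  140. ]
top [398, 191, 17, 16, 212] [406.  198.2] [ 641.8 -421.   127. ] [ 639.6 -416.9  140. ]
top [330, 225, 7, 7, 23] [332.4 228.9] [ 536.  -156.2  127. ] [ 534.8 -154.4  140. ]
523 445 0.5 [ 0.58  0.55  1.35 -0.    1.25 -1.28]
523 445 -0.5 [ 0.58  0.55  1.35 -0.    1.25  1.86]
523 445 0 [ 0.58  0.55  1.35 -0.    1.25  0.29]
430 110 0.5 [ 0.05  0.08  1.97 -0.    1.09 -1.42]
430 110 -0.5 [ 0.05  0.08  1.97 -0.    1.09  1.72]
430 110 0 [ 0.05  0.08  1.97 -0.    1.09  0.15]
593 95 0.5 [ 0.01  0.39  1.59 -0.    1.17 -1.46]
593 95 -0.5 [ 0.01  0.39  1.59 -0.    1.17  1.68]
593 95 0 [ 0.01  0.39  1.59 -0.    1.17  0.11]
494 -385 0.5 [-0.8   0.43  1.52 -0.    1.19 -2.37]
494 -385 -0.5 [-0.8   0.43  1.52 -0.    1.19  0.77]
494 -385 0 [-0.8   0.43  1.52 -0.    1.19 -0.8 ]
538 -155 0.5 [-0.44  0.31  1.69 -0.    1.14 -1.91]
538 -155 -0.5 [-0.44  0.31  1.69 -0.    1.14  1.23]
538 -155 0 [-0.44  0.31  1.69 -0.    1.14 -0.34]
```

View pics/c1.png

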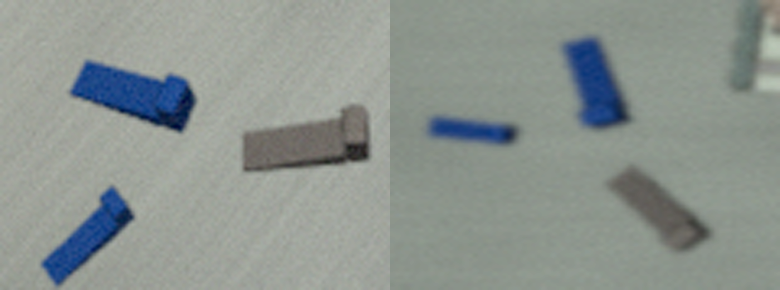

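Candidates: large blue wedge side (198,346)/top (168,236); small blue side (180,377)/top (149,241); grey side (253,356)/top (186,268); pink side (155,287). The crop confirms the large blue one, with its block at the near end and its taper pointing to about +x.

```bash
cat >> h.py <<'E'
A=-.094; X=np.array([np.cos(A),np.sin(A),0]); Y=np.array([-np.sin(A),np.cos(A),0])
def st(m=""):
    s=env.sense(); print(m,round(s["time"],1),np.round(s["eef_pos"],1),"F",np.round(s["ft_force"],1),"w",round(s["grip_width"],1),round(s["grasp_force"],1))
E
python3 - <<'E'
from h import *
print(atz("side",(198.8,341.4),48).round(1))
env.move_gripper(60)
q=down(.29+np.pi/2)
env.movep([523,445,110],q); env.move_l([523,445,29],max_speed=150)
env.move_gripper(20,f_grip=40); st("grip")
cv2.imwrite("pics/w_side.png",env.grab_frame("side")); cv2.imwrite("pics/w_top.png",env.grab_frame("top"))
env.move_l([523,445,110],max_speed=200); st("lift")
E=np.array([538,100,0])
p=E-105*X; p[2]=110
env.movep(p,down(A+np.pi/2)); st("over")
p[2]=73; env.move_l(p,max_speed=100)
p[2]=62; print(env.move_l(p,max_speed=15,threshold=2)); st("touch")
a=cv2.imread("pics/w_top.png");cv2.imwrite("pics/x.png",a)
im=env.grab_frame("side"); cv2.imwrite("pics/d1.png",cv2.resize(im[150:330,200:380],(720,600)[:1]*2 if 0 else (600,600),interpolation=2))
E
```

```text
[525.6 440.   48. ]
grip 4.4 [524.1 445.8  30.9] F [-0.6  1.2  5.7] w 27.4 39.9
lift 5.0 [522.4 444.6 109.2] F [-0.9 -1.  -1.2] w 27.6 39.3
over 6.3 [434.3 110.4 110.2] F [-0.1 -0.6 -1.5] w 27.5 39.2
True
touch 7.2 [434.  110.   70.7] F [-0.2 -0.2  3.8] w 27.6 39.7
```

View pics/d1.png

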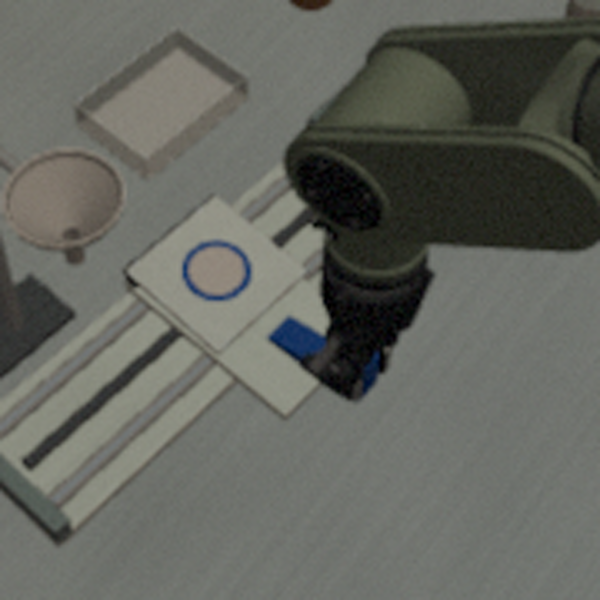

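Run:
```python
from h import *
p=np.array(env.sense()["eef_pos"]); p[2]+=.5
env.move_l(p,max_speed=20); st("raised"); p0=p
print(env.move_l(p0+40*X,max_speed=20,threshold=1.5)); st("contact")
c=np.array(env.sense()["eef_pos"]); print("travel",(c-p0)@X)
```

```text
raised 7.5 [433.8 109.9  71.1] F [0.7 0.3 0.3] w 27.5 39.4
True
contact 7.8 [433.8 109.9  70.8] F [-0.2 -0.6  2.2] w 27.4 39.6
travel -0.2174371132365079
```

Run:
```python
from h import *
p=np.array([433.8,109.9,71.6]); env.move_l(p,max_speed=20); 
env.move_l(p+14*X,max_speed=60)
for d in range(16,44,3):
    env.move_l(p+d*X,max_speed=30); env.pause(.05)
    F=np.mean([env.sense()["ft_force"] for _ in range(1)],axis=0); e=np.array(env.sense()["eef_pos"])
    print(d,round((e-p)@X,1),e[2].round(1),"Fx",round(F@X,1),"Fz",F[2].round(1))
st()
im=env.grab_frame("side"); cv2.imwrite("pics/d2.png",cv2.resize(im[180:300,220:340],(600,600),interpolation=2))
```

```text
16 15.8 71.4 Fx -0.5 Fz -0.9
19 19.1 71.6 Fx 0.5 Fz -1.2
22 22.1 71.6 Fx -0.7 Fz -0.3
25 25.1 71.6 Fx 0.2 Fz -0.6
28 28.1 71.6 Fx -0.3 Fz -0.2
31 30.9 71.5 Fx -0.8 Fz -1.5
34 33.1 71.3 Fx -5.5 Fz 1.7
37 36.8 71.4 Fx -2.2 Fz -0.3
40 40.3 71.5 Fx -1.4 Fz -1.8
43 43.4 71.6 Fx -1.7 Fz -1.7
 11.4 [477.  105.8  71.6] F [-1.6  0.4 -1.7] w 27.5 39.2
```

View pics/d2.png

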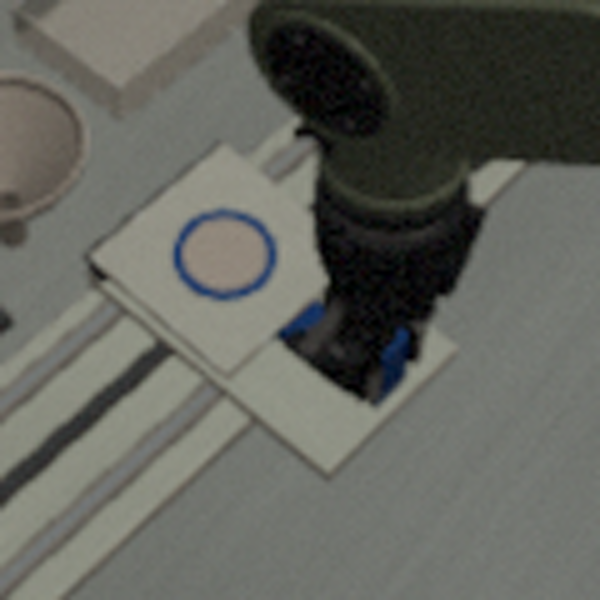

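Run:
```python
from h import *
p=np.array([433.8,109.9,71.6])
env.move_l(p+60*X,max_speed=60); env.move_l(p+78.5*X,max_speed=40); st("pushed")
g=p+78.5*X; g[2]=69; print(env.move_l(g,max_speed=10,threshold=3)); st("seat")
env.move_gripper(60); st("rel")
g=np.array(env.sense()["eef_pos"]); g[2]=130; env.move_l(g,max_speed=150)
env.move_gripper(0)
M=np.array([593,95,0])
for d in(-42,42):
    t=M+d*X+(-30*Y if d<0 else 0*Y); t[2]=100; env.move_l(t,max_speed=150)
    t[2]=90;env.move_l(t,max_speed=100); t[2]=70; print(env.move_l(t,max_speed=12,threshold=2)); st("probe%d"%d)
    t[2]=100; env.move_l(t,max_speed=100)
t[2]=200; env.move_l(t)
env.movep([500,-200,250],down(0)); st()
cs=env.grab_frame("side");cv2.imwrite("pics/e_side.png",cs);ct=env.grab_frame("top");cv2.imwrite("pics/e_top.png",ct)
cv2.imwrite("pics/e.png",np.hstack([cv2.resize(cs[190:290,225:325],(400,400),interpolation=2),cv2.resize(ct[180:260,220:300],(400,400),interpolation=2)]))
for c in("side","top"):
  for n in("wedge_grip","deck_mark","deck_edge"): print(c,n,[(np.round(x["location"],1).tolist(),round(x["p"],2)) for x in env.spot_point(c,n)[:4]])
```

```text
pushed 12.5 [513.  102.4  71.7] F [ 1.  -0.3 -2.8] w 27.6 39.3
True
seat 12.8 [512.7 102.5  70.8] F [-1.3  0.1  5.5] w 27.5 40.1
rel 13.2 [510.5 102.4  68.7] F [ 0.2 -0.2 -0.2] w 60.8 0.0
True
probe-42 16.1 [548.3  69.1  78.8] F [ 0.1 -0.1  4. ] w -0.0 2.1
True
probe42 18.5 [634.7  91.1  78.2] F [ 0.2 -0.6  3.9] w 0.1 2.1
 20.9 [ 500.1 -199.3  249.4] F [-1.2  1.6  0.4] w -0.1 0.0
side wedge_grip [([256.5, 352.9], 0.84), ([179.6, 379.8], 0.63), ([155.2, 286.3], 0.63), ([286.7, 243.4], 0.62)]
side deck_mark [([266.3, 230.1], 0.71)]
side deck_edge [([277.4, 240.2], 0.93)]
top wedge_grip [([185.0, 267.7], 0.61), ([182.1, 181.7], 0.58), ([259.6, 235.6], 0.57), ([149.8, 242.9], 0.55)]
top deck_mark [([260.3, 214.7], 0.59), ([396.6, 201.4], 0.56)]
top deck_edge [([260.6, 235.5], 0.57)]
```

View pics/e.png

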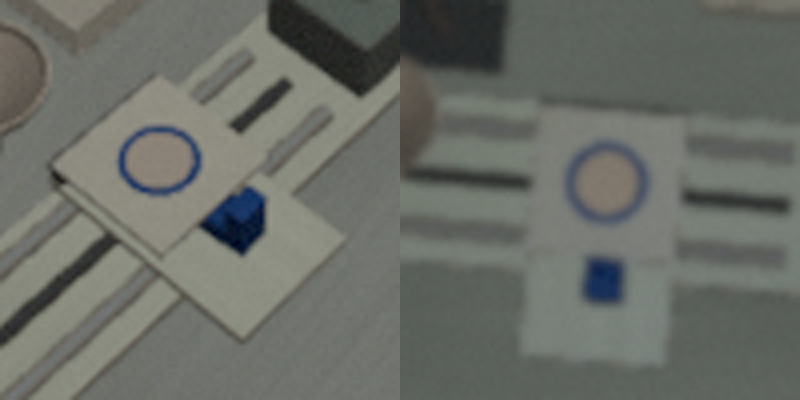

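Run:
```python
from h import *
print(atz("side",(265,230),64).round(1),atz("top",(261.4,216.4),64).round(1))
B=np.array([494.5,-385,0])
env.move_gripper(64); q=down(A)
env.movep(B+[0,0,215],q); env.move_l(B+[0,0,127],max_speed=120); st("at")
env.move_gripper(25,f_grip=35); st("grip")
b=np.array(env.sense()["eef_pos"])
env.move_l([b[0],b[1],150],max_speed=80)
env.move_l([b[0],b[1],325],max_speed=250); st("lift")
cs=env.grab_frame("side");ct=env.grab_frame("top")
for n in("bottle_mid","bottle_mouth"):
  for c in("side","top"): print(c,n,[(np.round(x["location"],1).tolist(),round(x["p"],2)) for x in env.spot_point(c,n)[:3]], proj(c,[b[0],b[1],325-127+75]).round(1))
M=np.mean([atz("side",(265,230),64),atz("top",(261.4,216.4),64)],axis=0); np.save("M.npy",M)
m=M-30*Y; env.move_l([m[0],m[1],325],max_speed=250); env.move_l([M[0],M[1],270],max_speed=120);env.pause(.3); st("over")
cs=env.grab_frame("side");ct=env.grab_frame("top")
cv2.imwrite("pics/f.png",np.hstack([cv2.resize(cs[140:260,205:325],(400,400),interpolation=2),cv2.resize(ct[160:260,200:300],(400,400),interpolation=2)]))
```

```text
[591.7  97.6  64. ] [591.3  95.2  64. ]
at 23.6 [ 495.2 -385.3  128. ] F [-0.5  0.5 -0.5] w 63.7 0.0
grip 24.0 [ 495.1 -385.8  128.5] F [-0.  -0.2  5.3] w 35.1 35.5
lift 25.3 [ 494.4 -385.   322.6] F [-0.9 -0.7 -2.1] w 35.3 35.0
side bottle_mid [([391.7, 97.3], 0.92)] [391.9  96.2]
top bottle_mid [([408.5, 236.4], 0.75), ([259.6, 235.8], 0.4)] [411.8 236.5]
side bottle_mouth [([397.8, 77.4], 0.95)] [391.9  96.2]
top bottle_mouth [([418.3, 233.4], 0.73), ([267.0, 216.9], 0.2)] [411.8 236.5]
over 28.5 [591.9  96.2 270.9] F [-0.2  0.  -1.2] w 35.3 35.0
```

View pics/f.png

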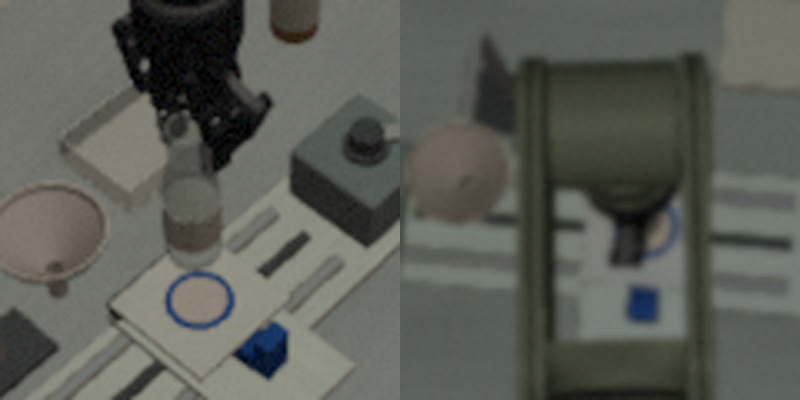

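Run:
```python
from h import *
M=np.load("M.npy")
print(proj("side",[M[0],M[1],142.4]))
env.move_l([M[0],M[1],200],max_speed=80)
print(env.move_l([M[0],M[1],186],max_speed=12,threshold=3)); st("down")
env.move_gripper(64); st("rel")
e=np.array(env.sense()["eef_pos"]); env.move_l([e[0],e[1],300],max_speed=120)
S=np.array([537,-155.5,0])
env.move_l([S[0]-40,S[1]-10,300],max_speed=300); st()
cs=env.grab_frame("side");cv2.imwrite("pics/g_side.png",cs)
for n in("bottle_mid","bottle_mouth","deck_mark","spout","sleeve_mid","crank_axis"):
  print("side",n,[(np.round(x["location"],1).tolist(),round(x["p"],2)) for x in env.spot_point("side",n)[:3]])
ct=env.grab_frame("top")
for n in("bottle_mid","bottle_mouth","spout","deck_mark","crank_axis"):
  print("top",n,[(np.round(x["location"],1).tolist(),round(x["p"],2)) for x in env.spot_point("top",n)[:3]])
print("exp",proj("side",[*M[:2],214]),proj("top",[*M[:2],214]),proj("top",[*M[:2],139]))
cv2.imwrite("pics/g.png",np.hstack([cv2.resize(cs[140:260,205:325],(400,400),interpolation=2),cv2.resize(ct[160:260,200:300],(400,400),interpolation=2)]))
```

```text
[264.45023179 213.4553409 ]
True
down 30.4 [591.6  96.5 192.9] F [ 1.3 -0.5  4.5] w 34.9 35.7
rel 30.7 [590.   96.4 190.9] F [-0.4 -0.1  0.4] w 64.0 0.0
 32.9 [ 497.1 -164.7  299.7] F [0.1 0.8 0.7] w 64.1 0.0
side bottle_mid [([266.8, 215.7], 0.8)]
side bottle_mouth [([262.2, 196.5], 0.93)]
side deck_mark []
side spout [([221.6, 224.3], 0.85)]
side sleeve_mid [([330.6, 172.6], 0.52)]
side crank_axis [([315.2, 169.7], 0.82)]
top bottle_mid [([260.6, 213.5], 0.6)]
top bottle_mouth [([255.3, 209.7], 0.59)]
top spout [([215.6, 204.1], 0.9), ([260.8, 212.5], 0.49)]
top deck_mark [([259.0, 215.4], 0.59)]
top crank_axis [([321.3, 220.6], 0.59)]
exp [263.56366654 196.93350648] [259.27797569 210.72083815] [260.2169286  213.68166158]
```

View pics/g.png

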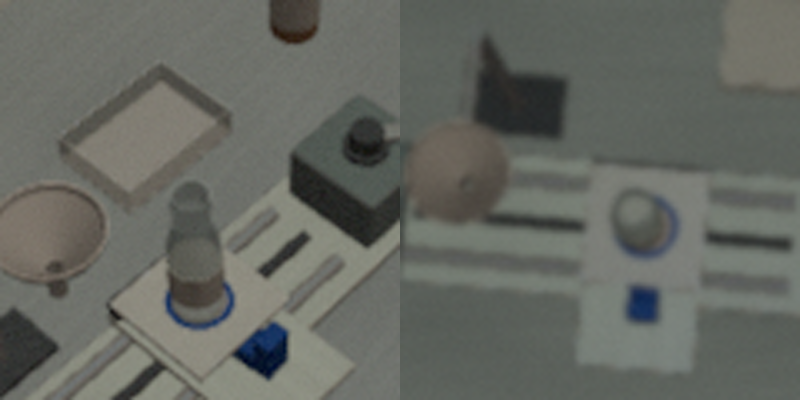

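Run:
```python
from h import *
M=np.load("M.npy")
for n,c,px,z in [("spot s","side",(221.7,226),226),("pic s","side",(222.4,227),226),("spot t","top",(215.3,204.1),226),("rim t","top",(214.5,203),300),("mouth s","side",(262.2,196.5),214),("mouth t","top",(255.3,209.7),214),("mid t","top",(260.6,213.5),139),("mid s","side",(266.8,215.7),139)]:
    p=atz(c,px,z)-M; print(n,"x",round(p@X,1),"y",round(p@Y,1))
S=np.array([537,-155.5,0]); q=down(A)
env.move_gripper(46)
env.movep([*S[:2],190],q); env.move_l([*S[:2],125],max_speed=100); st("at")
env.move_gripper(20,f_grip=60); st("held")
C=np.array([572,-121.]); e=np.array(env.sense()["eef_pos"])[:2]
pts=[e]; r=np.linalg.norm(e-C);a0=np.arctan2(*(e-C)[::-1]); print("r",r)
for k in range(1,5):
    a=a0-k*np.deg2rad(12); rr=r+(50-r)*k/4
    env.move_l([C[0]+rr*np.cos(a),C[1]+rr*np.sin(a),125],max_speed=50); pts.append(np.array(env.sense()["eef_pos"])[:2]); st(k)
from scipy.optimize import least_squares
f=least_squares(lambda c:np.linalg.norm(np.array(pts)-c,axis=1)-50,C); print(f.x,f.fun.round(2))
```

```text
spot s x 5.7 y 138.1
pic s x 2.3 y 139.0
spot t x 8.6 y 145.7
rim t x 1.3 y 136.3
mouth s x 3.6 y 1.3
mouth t x 2.3 y 13.5
mid t x 0.7 y -1.3
mid s x -8.0 y -0.6
at 35.2 [ 537.6 -155.9  125.8] F [-0.2  0.   0.7] w 46.0 0.0
held 35.5 [ 537.9 -155.9  126.3] F [0.8 1.1 4.7] w 25.0 58.7
r 48.76702119382762
1 35.8 [ 531.3 -148.6  126.3] F [-0.9 -2.   7.2] w 24.8 59.1
2 36.2 [ 525.8 -139.4  126.2] F [-3.1 -0.9  7.6] w 24.8 59.2
3 36.5 [ 522.4 -129.4  126.2] F [-4.9 -1.2 10.3] w 24.7 59.4
4 36.9 [ 521.1 -118.7  126.2] F [-4.  -0.  10.3] w 24.7 59.5
[ 571.15345345 -118.49112018] [ 0.02 -0.02 -0.01 -0.02  0.02]
```

```bash
cat >> h.py <<'E'
CC=np.array([571.15,-118.5]); A0=np.arctan2(-155.9+118.5,537.9-571.15)
def wind(a_from,a_to,step=15,v=60,pr=True):
    n=int(np.ceil(abs(a_to-a_from)/np.deg2rad(step))); mx=0
    for t in np.linspace(a_from,a_to,n+1)[1:]:
        a=A0-t; env.move_l([CC[0]+50.1*np.cos(a),CC[1]+50.1*np.sin(a),126.0],max_speed=v)
        s=env.sense(); mx=max(mx,np.linalg.norm(s["ft_force"]))
        if mx>50: print("FORCE",t,s["ft_force"]);break
    e=np.array(s["eef_pos"])[:2]-CC; real=A0-np.arctan2(e[1],e[0]); real+=2*np.pi*round((t-real)/(2*np.pi))
    print("cmd",t,"real",real,"travel",18*real,"maxF",mx,"r",np.linalg.norm(e)); np.save("ang.npy",real)
    return real
def look(name):
    cs=env.grab_frame("side")
    o={c:None for c in()}
    for n in("bottle_mouth","bottle_mid","spout"): print("side",n,[(np.round(x["location"],1).tolist(),round(x["p"],2)) for x in env.spot_point("side",n)[:3]])
    ct=env.grab_frame("top")
    for n in("bottle_mouth","bottle_mid","spout"): print("top",n,[(np.round(x["location"],1).tolist(),round(x["p"],2)) for x in env.spot_point("top",n)[:3]])
    cv2.imwrite(name,np.hstack([cv2.resize(cs[180:280,180:280],(400,400),interpolation=2),cv2.resize(ct[160:260,170:270],(400,400),interpolation=2)]))
E
python3 - <<'E'
from h import *
e=np.array(env.sense()["eef_pos"])[:2]-CC
a=(A0-np.arctan2(e[1],e[0]))%(2*np.pi); print(a)
a=wind(a,2.5); a=wind(a,130/18); st(); look("pics/k.png")
E
```

```text
0.8404967878629952
cmd 2.5 real 2.5092787055971457 travel 45.167016700748626 maxF 5.937317344676569 r 50.15667881829612
cmd 7.222222222222222 real 7.235110478902925 travel 130.23198862025265 maxF 8.73700963840709 r 50.21008233740999
 46.2 [ 521.2 -113.1  126.2] F [2.3 1.1 6.3] w 24.9 59.4
side bottle_mouth [([222.9, 227.7], 0.67)]
side bottle_mid [([229.0, 246.0], 0.81)]
side spout [([222.4, 226.5], 0.57), ([250.3, 183.7], 0.47)]
top bottle_mouth [([223.9, 212.1], 0.58), ([217.9, 205.9], 0.44)]
top bottle_mid [([221.1, 209.3], 0.53)]
top spout [([321.9, 219.0], 0.65), ([215.4, 207.0], 0.6)]
```

View pics/k.png

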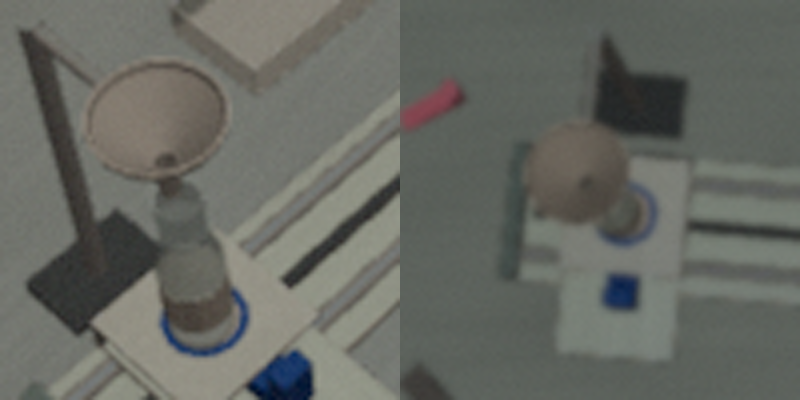

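Run:
```python
from h import *
M=np.load("M.npy")
for n,c,px,z in [("spout","side",(222.2,226.3),226),("mouth k","side",(225.2,231),214),("mouth0","side",(262,199.7),214),("mid k spot","side",(229,246),139),("mid k t","top",(221.1,209.3),139)]:
    p=atz(c,px,z)-M; print(n,"x",round(p@X,1),"y",round(p@Y,1))
# template-match bottle body/neck between g_side and now isn't scale-free; detect neck edges instead
im=env.grab_frame("side"); g=cv2.cvtColor(im,cv2.COLOR_BGR2GRAY).astype(int)
for r in range(222,246,2): print(r,g[r,212:242].tolist())
```

```text
spout x 4.1 y 137.9
mouth k x -4.2 y 137.7
mouth0 x -3.3 y 9.2
mid k spot x -2.5 y 133.6
mid k t x 4.3 y 138.0
222 [121, 115, 110, 107, 102, 99, 106, 102, 101, 99, 105, 108, 108, 107, 95, 77, 89, 101, 110, 119, 118, 119, 119, 116, 116, 117, 117, 117, 117, 115]
224 [88, 88, 82, 87, 90, 97, 92, 84, 75, 69, 68, 59, 66, 89, 115, 121, 120, 119, 119, 116, 118, 117, 118, 117, 117, 118, 116, 117, 117, 120]
226 [119, 117, 116, 116, 117, 120, 115, 92, 64, 65, 64, 68, 72, 75, 84, 88, 104, 118, 118, 115, 116, 118, 117, 119, 117, 118, 118, 117, 114, 115]
228 [115, 115, 117, 120, 119, 123, 114, 87, 71, 64, 59, 71, 75, 80, 85, 87, 84, 90, 112, 120, 119, 116, 120, 119, 118, 118, 118, 117, 118, 117]
230 [116, 120, 121, 118, 114, 122, 114, 88, 85, 87, 89, 92, 94, 94, 95, 90, 90, 90, 97, 109, 121, 121, 119, 117, 118, 118, 118, 116, 117, 118]
232 [117, 117, 117, 116, 117, 114, 111, 103, 93, 99, 103, 99, 99, 98, 97, 99, 97, 96, 92, 107, 118, 119, 116, 118, 117, 118, 115, 117, 119, 119]
234 [96, 112, 120, 117, 114, 115, 102, 89, 93, 98, 102, 100, 103, 99, 95, 94, 88, 85, 91, 106, 118, 121, 116, 120, 117, 120, 117, 118, 120, 120]
236 [53, 59, 83, 107, 117, 119, 113, 101, 87, 83, 85, 85, 85, 86, 83, 86, 85, 85, 84, 98, 117, 123, 116, 117, 119, 117, 117, 120, 136, 140]
238 [52, 58, 57, 60, 83, 110, 115, 107, 90, 85, 86, 87, 83, 85, 84, 85, 88, 90, 89, 90, 91, 114, 137, 132, 123, 124, 138, 144, 143, 145]
240 [55, 55, 56, 57, 54, 53, 74, 85, 86, 87, 84, 84, 87, 88, 91, 91, 93, 91, 84, 82, 78, 78, 100, 129, 145, 148, 141, 130, 118, 110]
242 [50, 55, 54, 53, 54, 53, 52, 57, 68, 74, 79, 90, 91, 92, 98, 97, 96, 100, 104, 102, 100, 92, 85, 107, 134, 145, 148, 144, 130, 120]
244 [55, 56, 56, 55, 53, 51, 49, 64, 76, 85, 91, 94, 98, 98, 100, 102, 104, 103, 103, 105, 102, 104, 100, 101, 124, 144, 148, 150, 147, 144]
```

Run:
```python
from h import *
M=np.load("M.npy")
for n,c,px,z in [("rim side","side",(219.4,209.75),300),("spout","side",(222.0,227.1),226),("mouth k","side",(225.1,229.9),214),("mark0","side",(265,230),64),("markK","side",(180+205/4,180+312/4),64),("markKtop","top",(170+228/4,160+212/4),64)]:
    p=atz(c,px,z)-M; print(n,"x",round(p@X,1),"y",round(p@Y,1))
# axis line column test: project bottle axis at travel 130.2 offset dy, report columns at base/mid/mouth rows
for dy in(0,3,6): print(dy,[proj("side",M*[1,1,0]+(130.2+dy)*Y+[0,0,z]).round(1).tolist() for z in(64,106,200,214)])
P=M*[1,1,0]+137.4*Y
print("spout pred",proj("side",P+[0,0,226]),"rim",proj("side",P+[0,0,300]))
im=cv2.imread("pics/g_side.png");g=cv2.cvtColor(im,cv2.COLOR_BGR2GRAY).astype(int)
for r in range(192,206,2): print(r,g[r,250:276].tolist())
print("g exp mouth",proj("side",M*[1,1,0]+[0,0,214]))
```

```text
rim side x -1.5 y 140.5
spout x 2.8 y 139.8
mouth k x -1.7 y 135.6
mark0 x 0.1 y 1.2
markK x 4.5 y 128.8
markKtop x 2.2 y 126.1
0 [[232.0, 259.3], [230.5, 251.3], [226.9, 231.3], [226.3, 228.1]]
3 [[231.2, 260.0], [229.7, 252.0], [226.0, 232.1], [225.4, 228.9]]
6 [[230.4, 260.8], [228.9, 252.7], [225.1, 232.9], [224.4, 229.6]]
spout pred [223.536132   227.13920969] rim [219.95907139 208.58393978]
192 [111, 102, 98, 100, 102, 99, 97, 97, 100, 99, 108, 110, 112, 114, 111, 113, 109, 111, 111, 112, 113, 113, 112, 110, 110, 112]
194 [101, 100, 104, 102, 101, 103, 102, 108, 111, 112, 104, 99, 98, 95, 105, 113, 116, 111, 113, 114, 116, 108, 109, 108, 110, 108]
196 [99, 99, 97, 94, 101, 107, 115, 106, 94, 85, 80, 80, 79, 80, 80, 79, 94, 110, 114, 110, 109, 109, 107, 111, 108, 110]
198 [105, 108, 108, 108, 114, 115, 106, 85, 81, 82, 82, 77, 80, 80, 81, 77, 75, 99, 117, 109, 108, 109, 109, 108, 111, 108]
200 [107, 110, 111, 111, 111, 106, 94, 92, 85, 86, 86, 91, 88, 91, 86, 81, 77, 92, 103, 113, 110, 109, 108, 110, 109, 110]
202 [113, 111, 112, 109, 109, 100, 85, 76, 91, 97, 94, 97, 96, 95, 94, 91, 85, 84, 97, 105, 110, 108, 110, 110, 108, 109]
204 [113, 110, 109, 112, 106, 106, 94, 85, 78, 80, 80, 80, 79, 80, 79, 80, 79, 87, 102, 110, 109, 110, 109, 109, 110, 110]
g exp mouth [263.56366654 196.93350648]
```

Run:
```python
from h import *
a=float(np.load("ang.npy")); a=wind(a,134.4/18+.01,step=8,v=30); env.pause(.2); st()
im=env.grab_frame("side");cv2.imwrite("pics/m_side.png",im)
c=cv2.resize(im[195:265,190:260],(560,560),interpolation=2)
f=lambda P:((proj("side",P)-[190,195]+.5)*8).astype(int)
cv2.imwrite("pics/m.png",cv2.convertScaleAbs(c,alpha=1.4))
g=cv2.cvtColor(im,cv2.COLOR_BGR2GRAY).astype(int)
for r in range(220,242): print(r,g[r,212:236].tolist())
```

```text
cmd 7.476666666666667 real 7.473814614952352 travel 134.52866306914234 maxF 6.642856060195948 r 50.24772797832052
 47.5 [ 523.9 -101.5  126.2] F [ 2.  -1.2  6.3] w 24.8 59.4
220 [114, 116, 114, 115, 115, 118, 102, 79, 76, 70, 63, 71, 88, 91, 95, 104, 108, 108, 93, 95, 111, 116, 118, 117]
221 [108, 109, 108, 107, 109, 113, 102, 89, 81, 75, 70, 78, 92, 110, 113, 100, 85, 82, 90, 113, 119, 118, 119, 117]
222 [121, 114, 109, 108, 99, 98, 105, 101, 98, 99, 105, 109, 111, 102, 95, 76, 87, 101, 114, 117, 119, 119, 119, 119]
223 [101, 99, 99, 103, 105, 111, 115, 107, 100, 98, 94, 92, 94, 86, 87, 102, 115, 119, 117, 117, 117, 115, 116, 117]
224 [84, 87, 79, 89, 92, 95, 92, 84, 78, 63, 62, 62, 76, 93, 109, 117, 120, 118, 119, 118, 119, 117, 119, 119]
225 [112, 106, 100, 101, 98, 99, 94, 70, 60, 62, 63, 64, 72, 100, 120, 122, 120, 121, 117, 118, 117, 117, 119, 116]
226 [117, 116, 117, 118, 116, 118, 115, 95, 62, 64, 61, 70, 72, 85, 110, 119, 121, 119, 116, 118, 116, 120, 118, 117]
227 [117, 114, 114, 115, 120, 121, 121, 96, 65, 63, 63, 70, 72, 77, 91, 104, 114, 119, 118, 118, 118, 117, 117, 120
[... 858 characters left out ...]
98, 98, 98, 93, 93, 85, 87, 89, 111, 120, 118, 116, 118, 117]
236 [55, 59, 80, 106, 111, 103, 90, 89, 90, 92, 92, 91, 92, 88, 85, 86, 86, 88, 109, 121, 115, 120, 120, 120]
237 [58, 54, 60, 85, 107, 109, 91, 84, 82, 83, 84, 82, 83, 84, 88, 87, 86, 89, 106, 125, 128, 116, 118, 117]
238 [51, 51, 50, 60, 85, 104, 95, 83, 83, 88, 85, 82, 84, 85, 86, 85, 83, 90, 97, 116, 134, 131, 122, 120]
239 [52, 51, 55, 54, 66, 87, 92, 86, 84, 85, 87, 85, 85, 85, 84, 88, 88, 91, 87, 93, 119, 138, 133, 123]
240 [56, 56, 54, 51, 53, 72, 82, 83, 87, 84, 86, 87, 85, 85, 88, 86, 88, 85, 81, 80, 97, 124, 141, 138]
241 [54, 53, 54, 55, 55, 61, 68, 81, 85, 86, 86, 89, 87, 90, 92, 94, 90, 83, 77, 76, 88, 112, 138, 144]
```

View pics/m.png

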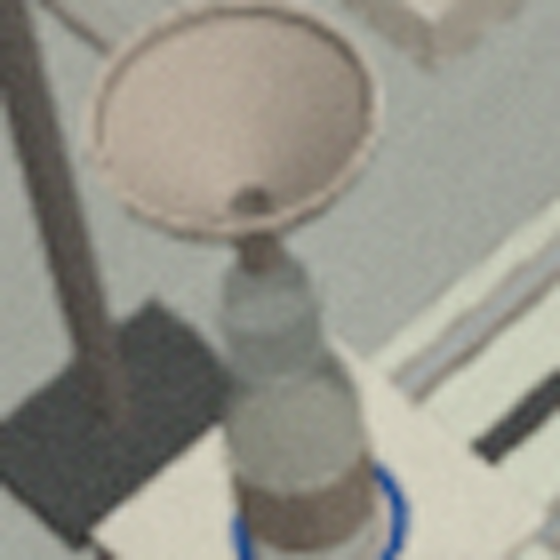

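Run:
```python
from h import *
env.move_gripper(36); st("rel")
e=np.array(env.sense()["eef_pos"]); env.move_l([e[0],e[1],230],max_speed=80); env.movep([420,-250,300],down(A)); env.pause(.3); st()
cs=env.grab_frame("side");
for n in("bottle_mouth","sleeve_mid","spout","deck_edge","jar","amber_bottle","dish"): print("side",n,[(np.round(x["location"],1).tolist(),round(x["p"],2)) for x in env.spot_point("side",n)[:3]])
d=cv2.absdiff(cs,cv2.imread("pics/m_side.png"))[190:290,190:290]; print("change near bottle",d.max(),d.mean())
h=cv2.cvtColor(cs,cv2.COLOR_BGR2HSV);m=(((h[...,0]<8)|(h[...,0]>172))&(h[...,1]>140)&(h[...,2]>50));ys,xs=np.nonzero(m[150:200,290:345]); c=(xs.mean()+290,ys.mean()+150); print("sleeve",c,atz("side",c,127).round(1))
```

```text
rel 47.9 [ 522.  -100.4  124.3] F [0.7 0.5 0. ] w 35.7 0.0
 50.4 [ 420.4 -249.   299.3] F [-0.8  0.4  0.7] w 36.0 0.0
side bottle_mouth [([219.8, 232.6], 0.83)]
side sleeve_mid [([322.9, 185.1], 0.71), ([227.4, 245.2], 0.52)]
side spout [([223.3, 224.4], 0.63), ([249.7, 182.7], 0.41)]
side deck_edge [([242.7, 271.5], 0.9)]
side jar [([345.5, 135.0], 0.96), ([317.2, 174.0], 0.15)]
side amber_bottle [([293.0, 150.6], 0.74)]
side dish [([251.5, 184.3], 0.82), ([344.7, 134.7], 0.28), ([322.4, 188.4], 0.21)]
change near bottle 19 5.182033333333333
sleeve (np.float64(325.5922330097087), np.float64(183.89320388349515)) [ 523.6 -101.1  127. ]
```

```bash
python3 -c "
from bench import env
print(env.job_done())"
```

```text
the job is handed in; nothing more can be done
None
```

I handed the job in at about 51 s. The deck is level on its wedge to within about 0.6 mm across 86 mm, and the bottle stands on the blue ring. I estimate the bottle's mouth is within about 3 mm of the spout centre along the track; the images could not fix it more closely, and across the track it may be off by a few mm. The sleeve is released, and the capped bottle, jar and dish were not touched.

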